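Pack the blood-draw tray for the ward round

ROBOT

A 6-joint arm with a two-finger parallel gripper is mounted at the origin on the work surface. World frame = base frame: x ahead of the robot, y to its left, z up, the work surface at z = 0. Lengths are in m, angles in degrees, forces in N, time in s.
With the tool pointing down it reaches from about 0.35 to 0.875 m from the base axis. Payload 4.2 kg.
Tool frame: the origin (TCP) lies between the finger pads; the fingertips stand 17 mm ahead of it and the grasp point (between the pads) lies 2 mm behind it; z points along the fingers, y is the line along which they close (so a half turn about z gives the same grasp; the last joint's range is limited). The gripper opens to 87 mm and grips with 3 to 60 N. Pads are 19 mm wide; open, the fingers measure 117 mm over their backs; the gripper's body (75 mm by 190 mm) begins 51 mm behind the grasp point.
Start: joints at [-58.178, 22.042, 0.453, 0, -68.411, -14.817], TCP at [0.183, -0.598, 0.24] pointing down, gripper open.
Joint ranges: [-179.83, 179.83], [-69.29, 118.12], [-61.27, 80.66], [-181.25, 117.63], [-171.15, -9.14], [-177.46, 177.46]. Speed limits (degrees/s): [159.86, 159.86, 180, 180, 180, 180].

INTERFACE

Orientations are given as a 3x3 rotation matrix whose columns are the frame's x, y, z axes.
In Python, from station import r gives the robot as it stands.
- The arm moves only by the tool servo_tool, never from a script. Its argument "targets" is a list of rows, each a list of 5 numbers: the shift along the world's x, y, z in units of 30 mm (1.0 is 30 mm), then the turn about the world's z in rad, then the finger opening in mm, from 0 to 87. In form: [[x, y, z, turn, gripper], ...]. A call has exactly 5 rows; each row is the pose to reach, as a shift and turn from the pose commanded when the call began; what a row does not reach only later rows make up. A row lasts 1/12 s, in which the tool goes at most 41.7 mm and 7.16 degrees, less where a joint would pass 70% of its speed; a pose out of reach is approached as far as the arm can. A call with a gripper value outside its range is refused whole. The fingers move at their own pace and stop on an object; the grip force is fixed at half the most. Time passes only in rows, so rows that repeat a pose let the fingers close, or fill a call up. It gives the time, the measured TCP pose, the force, the opening and the grip force at its end, in the units of the state.
- r.sense(): the state, without advancing time (a new reading comes with each control period).
- r.capture(name): name is "side" or "top" or "wrist"; returns a dict with "pixels" (384x512x3 uint8, red, green, blue), "fx", "fy", "cx", "cy" (pixels), "dist_coeffs" ([k1, k2, p1, p2, k3] as OpenCV has them; the pictures are not rectified), "world_from_camera" (4x4, takes a point from camera to world coordinates). Camera axes: x right, y down, z forward; pixel columns grow to the right and rows downward; lengths in m; the calibration is good to about 2 mm. A picture is of the moment at which its call begins. There is no depth.
- r.finish_job(): hands the job in; it is judged then, once.
The state is a dict: "time_s": time; "joints": joint angles; "joint_velocities": joint speeds; "effort": joint torques, N m; "tcp_pos": TCP position; "ee_rot": TCP orientation; "wrist_force": force on the tool from outside, world axes, zero at the start; "moment": the same for the moment, N m; "gripper_width": opening from 0.0 (shut) to 1.0 (fully open); "gripper_force": force on a finger pad.
Only numpy, scipy, OpenCV 4.12 (cv2) and the standard library are available. Lean on these libraries where they do the work, as an engineer would, in place of code of your own. Each camera call takes 0.05 s, during which the arm holds its last target. There are 200 camera calls.

TASK

Get the grey blood-draw tray ready for the ward round: stand the white disinfectant bottle with the blue cap in the round well of the blue insert, the swab carton with the green band in the green insert and the yellow sharps pot in the yellow insert, and slip the white tape roll over the post of the white insert, each upright, fully down and let go; set them down gently, do not drop them in. Never tip the sharps pot over, and leave the amber bottle and the carton with the purple band, which belong to the laboratory, standing where they are.

Things in the scene. Friction and masses are not known exactly. Their poses are not given: they have to be found in the camera images.
- disinfectant: white round plastic bottle, blue screw cap, pale blue label; 46 mm diameter up to 82 mm, then a shoulder to the 30 mm cap, 111 mm tall in all, about 0.13 kg. Loose, standing. Origin: centre of its underside, z up along the bottle.
- swab_carton: white carton with a green band round it and a green stripe on top; 46 mm along its own x, 62 mm along its y, 80 mm tall, about 0.09 kg. Loose, standing at any yaw. Origin: centre of its underside.
- sharps_pot: small yellow sharps container with a flat red lid; 56 mm square in plan (along its x and y), straight sides, 94 mm tall plus a 5 mm flap on the lid, about 0.12 kg. Loose, standing at any yaw. Origin: centre of its underside.
- tape_roll: roll of plain white medical tape lying flat with its hole upright, brown cardboard core: 60 mm outer diameter, 38 mm hole, 50 mm tall, about 0.07 kg. Loose. Origin: centre of its underside, on the hole's axis.
- amber_bottle: look-alike that stays: brown bottle with a black cap and white label, same shape and size as the disinfectant bottle. Loose, standing. Origin: centre of its underside.
- purple_carton: look-alike that stays: white carton with a purple band and purple stripe on top, same shape and size as the swab carton. Loose, standing at any yaw. Origin: centre of its underside.
- insert_blue: blue insert: 88 mm square plate with a round well, inside diameter 64 mm, wall 7 mm, rim 30 mm and floor 4 mm above the insert's underside. Fixed. Origin: centre of its underside. The four inserts stand side by side, 92 mm apart along their y axes, in any order, in one fixed grey tray; its floor is 4 mm thick.
- insert_green: green insert in the tray, 88 mm square with a rectangular well: opening 64 mm along its x, 80 mm along its y; rim 30 mm and floor 4 mm above the insert's underside. Fixed. Origin: centre of its underside. The tray reaches from 52 mm before the inserts' centres (-x) to 104 mm behind; walls 30 mm high, tubes lie in the trough behind.
- insert_yellow: yellow insert in the tray, 88 mm square with a square well: opening 74 mm by 74 mm along its x and y; rim 30 mm and floor 4 mm above the insert's underside. Fixed. Origin: centre of its underside. The tray is 404 mm long (along the inserts' y); its ends carry hand-holds 63 mm high, 62 mm from the outer inserts' centres.
- insert_white: white insert in the tray: 88 mm square plate 4 mm thick, no walls, with an upright steel post of 18 mm diameter (22 mm at its foot) in its middle, its rounded top 44 mm above the insert's underside. Fixed. Origin: centre of its underside, on the post's axis.

How it is judged:
By the outcome, as a careful person would: the job done as asked, in the order asked, and still so for the second after the job is handed in, with the robot touching nothing.
It also fails if it takes over 109 s, if anything falls off the work surface, if the arm or the gripper's body presses on something with over 40 N, if the wrist force passes 120 N, or if a joint passes its speed limit or range.

## Working session

There is one attempt and no reset: what is moved stays moved. The work goes in short steps, Python scripts to look and compute and a tool call to move; the robot and the scene stay as the last step left them, time stands still between calls to the robot, and variables do not carry over. Pictures are saved under pics/ and viewed, at most 14 in all, crops included, and the job is handed in when it is done.

Besides the shell and the picture viewer there is one more tool, called after "Call:" as a command line: name --pt "numbers of a row" for each row, then --argument value for the rest. servo_tool: Moves the arm, as the interface text tells. Its arguments: {"type":"object","properties":{"targets":{"type":"array","items":{"type":"array","items":{"type":"number"}}}},"required":["targets"]}

```bash
mkdir -p pics; ls; cat > h.py <<'E'
import numpy as np, cv2
from station import r
def cap(n,save=None):
    c=r.capture(n); c['K']=np.array([[c['fx'],0,c['cx']],[0,c['fy'],c['cy']],[0,0,1.]]); c['D']=np.array(c['dist_coeffs'],float); c['T']=np.array(c['world_from_camera'])
    if save: cv2.imwrite(f'pics/{save}.png',np.array(c['pixels'])[:,:,::-1])
    return c
def ray(c,uv,z):
    p=cv2.undistortPoints(np.array(uv,float).reshape(-1,1,2),c['K'],c['D']).reshape(-1,2)
    d=np.c_[p,np.ones(len(p))]@c['T'][:3,:3].T; o=c['T'][:3,3]
    return o+d*((z-o[2])/d[:,2])[:,None]
E
python3 - <<'E'
from h import *
import pickle
for n in('top','side','wrist'):
    c=cap(n,n+'0'); pickle.dump(c,open(n+'0.pkl','wb')); print(n,c['T'].round(3).tolist(),c['fx'])
s=r.sense(); print(s['time_s'],s['tcp_pos'],np.array(s['ee_rot']).round(3).tolist(),s['gripper_width'])
E
```

```text
pics
top [[0.147, -0.967, 0.207, 0.295], [-0.989, -0.144, 0.027, -0.01], [0.003, -0.208, -0.978, 1.109], [0.0, 0.0, 0.0, 1.0]] 376.4237135931697
side [[-0.88, -0.281, 0.384, 0.158], [-0.476, 0.526, -0.705, 0.605], [-0.004, -0.803, -0.597, 0.574], [0.0, 0.0, 0.0, 1.0]] 355.2415499840179
wrist [[-0.292, 0.914, 0.283, 0.103], [0.957, 0.278, 0.088, -0.622], [0.002, 0.297, -0.955, 0.385], [0.0, 0.0, 0.0, 1.0]] 332.4128385587393
0.15 [ 0.18267316 -0.59725217  0.23871123] [[-0.956, -0.292, -0.001], [-0.292, 0.956, 0.002], [0.0, 0.002, -1.0]] 0.9983157760214147
```

View pics/top0.png

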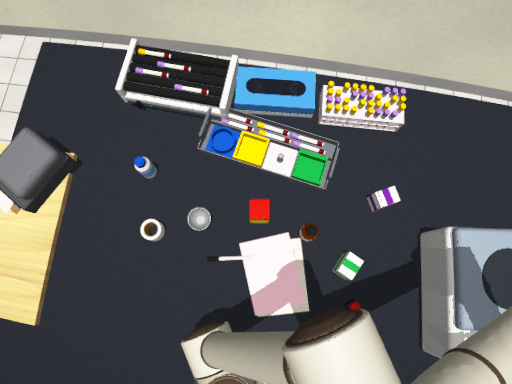

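View pics/side0.png

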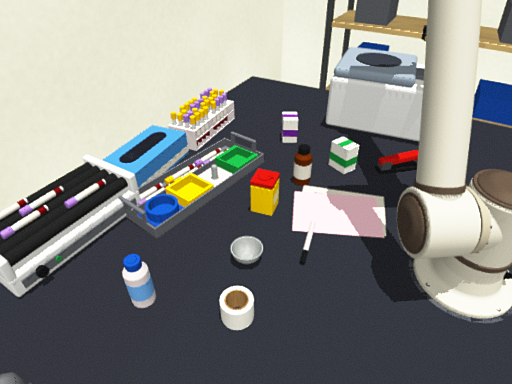

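The top view shows the disinfectant at (145,167), tape roll at (152,230), sharps pot at (259,210), amber bottle at (309,232), swab carton at (348,265) and purple carton at (384,197). The inserts run left to right: blue (223,140), yellow (252,149), white (280,158), green (309,167). The side view agrees.

```bash
cat > m.py <<'E'
from h import *
import pickle
c=pickle.load(open('top0.pkl','rb')); im=np.array(c['pixels']); hsv=cv2.cvtColor(im,cv2.COLOR_RGB2HSV)
def blob(c,lo,hi,box,z,name):
    hsv=cv2.cvtColor(np.array(c['pixels']),cv2.COLOR_RGB2HSV)
    m=cv2.inRange(hsv,np.array(lo),np.array(hi)); k=np.zeros_like(m); x0,y0,x1,y1=box; k[y0:y1,x0:x1]=m[y0:y1,x0:x1]
    n,l,st,ce=cv2.connectedComponentsWithStats(k); i=1+np.argmax(st[1:,4])
    cnt=max(cv2.findContours((l==i).astype('u1'),0,2)[0],key=cv2.contourArea)
    w=ray(c,cnt.reshape(-1,2),z)[:,:2]
    R=cv2.minAreaRect((w*1000).astype(np.float32))
    print(name,'px',ce[i].round(1),st[i,4],'ctr',ray(c,ce[i],z)[0,:2].round(4),'rect',np.round(R[0],1),np.round(R[1],1),round(R[2],1))
    return w
if __name__=='__main__':
    blob(c,(100,120,60),(125,255,255),(130,145,165,190),.111,'cap')
    blob(c,(100,120,60),(125,255,255),(205,120,240,160),.034,'blue')
    blob(c,(20,120,60),(35,255,255),(230,128,273,172),.034,'yellow')
    blob(c,(50,100,40),(85,255,255),(285,145,335,190),.034,'green')
    blob(c,(0,0,110),(180,60,255),(262,140,296,180),.008,'white')
    blob(c,(0,150,60),(8,255,255),(245,195,275,225),.094,'red')
    blob(c,(50,80,40),(85,255,255),(330,250,368,283),.080,'stripe')
    blob(c,(0,0,130),(180,90,255),(135,215,170,245),.05,'tape')
    blob(c,(5,80,20),(20,255,200),(140,218,165,240),.05,'core')
    a=[im[y:y+75,x:x+100] for x,y in((325,235),(105,190),(220,180),(235,120))]
    a=[cv2.resize(q,(400,300),interpolation=cv2.INTER_CUBIC) for q in a]
    cv2.imwrite('pics/crop1.png',np.vstack([np.hstack(a[:2]),np.hstack(a[2:])])[:,:,::-1])
E
python3 m.py
```

```text
cap px [139.2 161.3] 103 ctr [0.5411 0.3429] rect [540.5 343.4] [32.5 28.3] 12.2
blue px [222.5 140.7] 775 ctr [0.6597 0.1332] rect [661.5 132.8] [86.1 90.8] 81.2
yellow px [251.4 147.8] 929 ctr [0.6505 0.0438] rect [658.8  43.9] [ 90.2 113.7] 80.4
green px [309.4 166.8] 899 ctr [ 0.6175 -0.1352] rect [ 617.8 -135.7] [90. 93.] 80.3
white px [279.3 159.6] 868 ctr [ 0.6344 -0.0444] rect [634.4 -52.7] [109.8  91.7] 80.4
red px [259.5 208.6] 403 ctr [ 0.4619 -0.0066] rect [460.9  -5.5] [55.2 54.5] 8.0
stripe px [350.9 265.4] 130 ctr [ 0.3458 -0.2744] rect [ 345.8 -274.5] [48.2 19. ] 64.2
tape px [151.3 230. ] 242 ctr [0.3627 0.2878] rect [363.9 290.4] [60.7 60.4] 11.1
core px [149.  228.4] 94 ctr [0.3663 0.2951] rect [365.5 291.2] [37.9 38.9] 73.9
```

View pics/crop1.png

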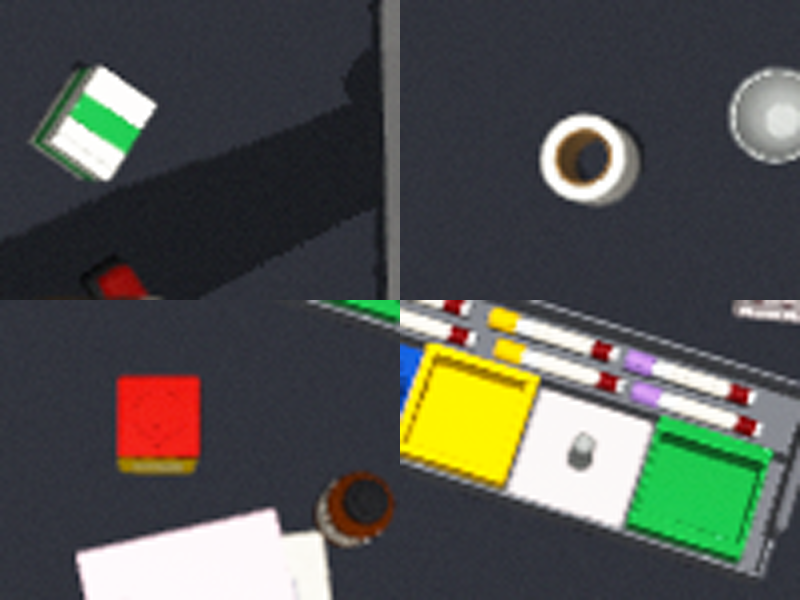

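Crop confirms: carton top is a rotated rectangle with its stripe along the short side, tape ring is an open hole, pot is square to the image, and the tray order holds. I'll cross-check against the side view, then move.

```bash
python3 - <<'E'
from m import *
s=pickle.load(open('side0.pkl','rb'))
blob(s,(100,150,60),(125,255,255),(118,250,150,275),.103,'cap')
blob(s,(0,150,60),(8,255,255),(245,165,285,190),.094,'red')
blob(s,(50,80,40),(85,255,255),(325,135,362,160),.080,'stripe')
blob(s,(5,60,20),(20,255,255),(220,285,255,315),.05,'core')
blob(s,(100,150,60),(125,255,255),(140,190,182,225),.034,'blue')
blob(s,(50,80,40),(85,255,255),(212,145,262,175),.034,'green')
blob(s,(22,120,60),(35,255,255),(162,172,215,205),.034,'yellow')
# rack / box front corners at z=0..0.05 from top view
print(ray(c,[(320,128),(403,131),(316,115),(238,110),(235,112)],0.0).round(3)[:,:2].tolist())
E
```

```text
cap px [131.9 262.1] 265 ctr [0.5428 0.3461] rect [543.4 346.7] [29.6 41.7] 42.6
red px [264.5 178.2] 389 ctr [0.4593 0.0021] rect [459.9   1.1] [57.  66.4] 7.8
stripe px [334.  156.4] 67 ctr [ 0.3517 -0.1893] rect [ 353.  -186.5] [26.6 44.7] 63.3
core px [236.2 299.5] 383 ctr [0.365  0.2929] rect [365.4 292.7] [41.7 39.2] 28.4
blue px [160.7 208.1] 788 ctr [0.6578 0.1502] rect [663.4 149.2] [97.7 89.5] 79.1
green px [234.7 158.3] 721 ctr [ 0.6161 -0.1203] rect [ 619.8 -122.2] [120.   97.6] 80.3
yellow px [187.2 187.6] 937 ctr [0.6512 0.0554] rect [662.9  52.6] [105.3 128.9] 76.4
[[0.759, -0.158], [0.791, -0.423], [0.8, -0.141], [0.78, 0.106], [0.772, 0.114]]
```

Call:
servo_tool --pt "1.3 1.3 0 0.12 87" --pt "2.3 2.3 0 0.24 87" --pt "3.3 3.3 0 0.36 87" --pt "4.3 4.3 0 0.48 87" --pt "5.3 5.3 0 0.6 87"

```text
time_s: 0.57
tcp_pos: [0.3309, -0.4488, 0.2393]
ee_rot: [[-0.62, -0.785, -0.0], [-0.785, 0.62, 0.0], [-0.0, 0.0, -1.0]]
wrist_force: [0.5, -1.2, 1.1]
gripper_width: 0.999
gripper_force: 0.0
```

Call:
servo_tool --pt "0.35 1.32 0 0.1 87" --pt "0.7 2.64 0 0.2 87" --pt "1.05 3.96 0 0.3 87" --pt "1.4 5.28 0 0.4 87" --pt "1.75 6.6 0 0.5 87"

```text
time_s: 0.98
tcp_pos: [0.3825, -0.2504, 0.2394]
ee_rot: [[-0.169, -0.986, -0.0], [-0.986, 0.169, 0.0], [-0.0, 0.0, -1.0]]
wrist_force: [1.1, 0.1, 0.9]
gripper_width: 1.001
gripper_force: 0.0
```

Call:
servo_tool --pt "0.35 1.32 0 0 87" --pt "0.7 2.64 0 0 87" --pt "1.05 3.96 0 0 87" --pt "1.4 5.28 0 0 87" --pt "1.75 6.6 0 0 87"

```text
time_s: 1.4
tcp_pos: [0.4349, -0.0523, 0.2397]
ee_rot: [[-0.173, -0.985, 0.0], [-0.985, 0.173, 0.0], [-0.0, -0.0, -1.0]]
wrist_force: [1.0, -0.1, -0.3]
gripper_width: 1.001
gripper_force: 0.0
```

Call:
servo_tool --pt "0.35 1.32 0 0 87" --pt "0.7 2.64 0 0 87" --pt "1.05 3.96 0 0 87" --pt "1.4 5.28 0 0 87" --pt "1.75 6.6 0 0 87"

```text
time_s: 1.82
tcp_pos: [0.4874, 0.1457, 0.2395]
ee_rot: [[-0.173, -0.985, -0.0], [-0.985, 0.173, 0.0], [-0.0, 0.0, -1.0]]
wrist_force: [0.0, -1.1, 0.2]
gripper_width: 1.001
gripper_force: 0.0
```

Call:
servo_tool --pt "0.35 1.32 0 0 87" --pt "0.7 2.64 0 0 87" --pt "1.05 3.96 0 0 87" --pt "1.4 5.28 0 0 87" --pt "1.75 6.6 0 0 87"

```text
time_s: 2.23
tcp_pos: [0.54, 0.3436, 0.2392]
ee_rot: [[-0.173, -0.985, -0.001], [-0.985, 0.173, -0.0], [0.001, 0.001, -1.0]]
wrist_force: [0.9, -0.5, 1.1]
gripper_width: 0.999
gripper_force: 0.0
```

Call:
servo_tool --pt "0.05 0.05 -1.2 0 87" --pt "0.05 0.05 -2.5 0 87" --pt "0.05 0.05 -3.8 0 87" --pt "0.05 0.05 -5.0 0 87" --pt "0.05 0.05 -5.75 0 87"

```text
time_s: 2.65
tcp_pos: [0.5395, 0.3416, 0.0623]
ee_rot: [[-0.174, -0.985, -0.005], [-0.985, 0.174, -0.004], [0.005, 0.005, -1.0]]
wrist_force: [-0.7, 0.0, -1.1]
gripper_width: 0.997
gripper_force: 0.0
```

Call:
servo_tool --pt "0 0 0 0 70" --pt "0 0 0 0 55" --pt "0 0 0 0 40" --pt "0 0 0 0 30" --pt "0 0 0 0 30"

```text
time_s: 3.07
tcp_pos: [0.5426, 0.3441, 0.0695]
ee_rot: [[-0.173, -0.985, 0.003], [-0.985, 0.173, 0.003], [-0.004, -0.003, -1.0]]
wrist_force: [0.2, 0.4, 0.3]
gripper_width: 0.708
gripper_force: 0.0
```

Call:
servo_tool --pt "0 0 0 0 30" --pt "0 0 0 0 30" --pt "0 0 0 0 30" --pt "0 0 0 0 30" --pt "0 0 0 0 30"

```text
time_s: 3.48
tcp_pos: [0.5421, 0.3435, 0.0681]
ee_rot: [[-0.173, -0.985, 0.001], [-0.985, 0.173, 0.001], [-0.001, -0.001, -1.0]]
wrist_force: [-0.5, -1.1, 4.0]
gripper_width: 0.516
gripper_force: 29.9
```

Call:
servo_tool --pt "0 0 0.3 0 30" --pt "0 0 1 0 30" --pt "0 0 2 0 30" --pt "0 0 3 0 30" --pt "0 0 4 0 30"

```text
time_s: 3.9
tcp_pos: [0.541, 0.3427, 0.1877]
ee_rot: [[-0.173, -0.985, -0.002], [-0.985, 0.173, -0.001], [0.002, 0.002, -1.0]]
wrist_force: [0.6, 0.1, -1.7]
gripper_width: 0.521
gripper_force: 30.0
```

Call:
servo_tool --pt "0.3 -0.5 0 0 30" --pt "0.8 -1.4 0 0 30" --pt "1.3 -2.3 0 0 30" --pt "1.8 -3.15 0 0 30" --pt "2.3 -4 0 0 30"

```text
time_s: 4.32
tcp_pos: [0.6105, 0.2218, 0.1868]
ee_rot: [[-0.173, -0.985, -0.002], [-0.985, 0.173, -0.0], [0.001, 0.001, -1.0]]
wrist_force: [0.9, -0.7, -1.5]
gripper_width: 0.516
gripper_force: 30.0
```

Call:
servo_tool --pt "0.5 -0.85 0 0 30" --pt "0.9 -1.6 0 0 30" --pt "1.3 -2.3 0 0 30" --pt "1.55 -2.75 0 0 30" --pt "1.7 -3 0 0 30"

```text
time_s: 4.73
tcp_pos: [0.6619, 0.1313, 0.1865]
ee_rot: [[-0.175, -0.985, -0.001], [-0.985, 0.175, -0.0], [0.001, 0.001, -1.0]]
wrist_force: [0.4, 0.8, -0.8]
gripper_width: 0.518
gripper_force: 30.0
```

```bash
python3 - <<'E'
from h import *
s=r.sense(); print(s['tcp_pos'],s['wrist_force'],s['gripper_width'])
a=cap('top','t1'); b=cap('wrist','w1')
A=np.array(a['pixels'])[95:215,180:340]; B=np.array(b['pixels'])
cv2.imwrite('pics/c2.png',np.hstack([cv2.resize(A,(400,300)),cv2.resize(B,(400,300))])[:,:,::-1])
E
```

```text
[0.66190231 0.13129375 0.18648074] [ 0.37815735  0.75150101 -0.83685449] 0.5177338013630353
```

View pics/c2.png

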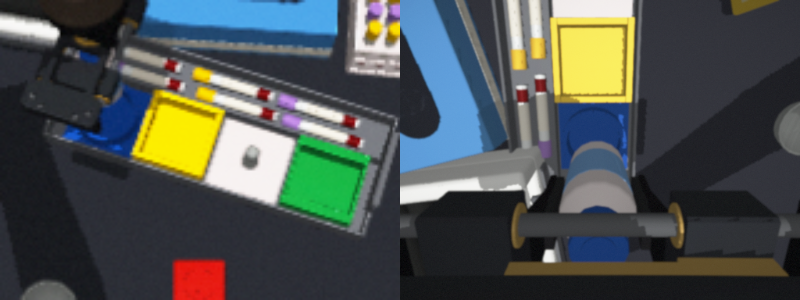

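Bottle hangs upright over the blue well at wrist-crop (597,140). The yellow insert is clear at (592,60), so I'll use it to check the tray pose, and check the white rack's height near the gripper.

```bash
python3 - <<'E'
from m import *
s=pickle.load(open('side0.pkl','rb'))
b=cap('wrist'); blob(b,(22,120,60),(35,255,255),(180,10,320,135),.034,'yellow')
im=np.array(b['pixels']);
for z in(0,.05,.1):print(z,ray(c,[(226,110),(236,58)],z).round(3)[:,:2].tolist(),ray(s,[(130,168),(130,195)],z).round(3)[:,:2].tolist())
A=np.array(c['pixels'])[35:125,100:250];B=np.array(s['pixels'])[110:290,0:200]
cv2.imwrite('pics/c3.png',np.hstack([cv2.resize(A,(400,240)),cv2.resize(B,(400,240))])[:,:,::-1])
E
```

```text
yellow px [245.7  74.2] 11398 ctr [0.6509 0.043 ] rect [651.3  45.5] [87.8 89.4] 79.9
0 [[0.774, 0.144], [0.963, 0.142]] [[0.89, 0.024], [0.797, 0.119]]
0.05 [[0.753, 0.137], [0.933, 0.135]] [[0.826, 0.074], [0.741, 0.161]]
0.1 [[0.731, 0.13], [0.903, 0.128]] [[0.763, 0.125], [0.686, 0.204]]
```

View pics/c3.png

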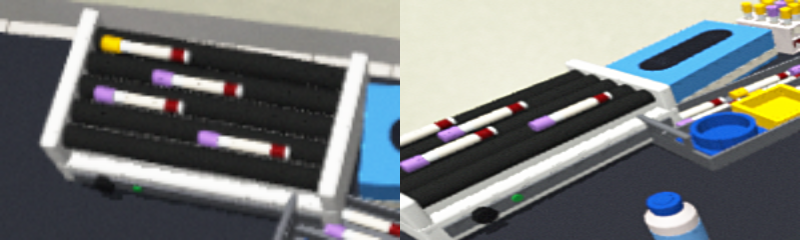

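Wrist view puts yellow at (651,45.5), within 4 mm of the estimate, and I'm averaging the two. The rack's end wall comes out about 0.1 m high, so it clears the gripper body at 0.127 m. Lowering.

Call:
servo_tool --pt "0.1 0.1 -0.4 0 30" --pt "0.1 0.1 -1.2 0 30" --pt "0.1 0.1 -2 0 30" --pt "0.1 0.1 -2.7 0 30" --pt "0.1 0.1 -3.2 0 30"

```text
time_s: 5.3
tcp_pos: [0.6627, 0.1376, 0.0877]
ee_rot: [[-0.172, -0.985, -0.004], [-0.985, 0.172, -0.001], [0.001, 0.004, -1.0]]
wrist_force: [-0.9, -0.3, -1.9]
gripper_width: 0.518
gripper_force: 30.0
```

Call:
servo_tool --pt "0 0 -0.15 0 30" --pt "0 0 -0.25 0 30" --pt "0 0 -0.35 0 30" --pt "0 0 -0.43 0 30" --pt "0 0 -0.48 0 30"

```text
time_s: 5.72
tcp_pos: [0.6651, 0.1367, 0.0775]
ee_rot: [[-0.173, -0.985, 0.002], [-0.985, 0.173, 0.001], [-0.001, -0.002, -1.0]]
wrist_force: [-0.1, 0.5, -0.2]
gripper_width: 0.517
gripper_force: 30.0
```

Call:
servo_tool --pt "0 0 0 0 30" --pt "0 0 0 0 30" --pt "0 0 0 0 30" --pt "0 0 -0.02 0 30" --pt "0 0 -0.03 0 30"

```text
time_s: 6.13
tcp_pos: [0.6648, 0.1361, 0.0762]
ee_rot: [[-0.173, -0.985, 0.001], [-0.985, 0.173, 0.0], [-0.0, -0.001, -1.0]]
wrist_force: [0.2, 0.5, 1.8]
gripper_width: 0.521
gripper_force: 30.0
```

Call:
servo_tool --pt "0 0 -0.01 0 30" --pt "0 0 -0.02 0 30" --pt "0 0 -0.03 0 30" --pt "0 0 -0.03 0 30" --pt "0 0 -0.03 0 30"

```text
time_s: 6.55
tcp_pos: [0.6649, 0.1362, 0.0761]
ee_rot: [[-0.173, -0.985, 0.001], [-0.985, 0.173, 0.0], [-0.0, -0.001, -1.0]]
wrist_force: [-1.1, 0.2, 5.1]
gripper_width: 0.519
gripper_force: 29.9
```

Call:
servo_tool --pt "0 0 0 0 50" --pt "0 0 0 0 55" --pt "0 0 0 0 62" --pt "0 0 0 0 75" --pt "0 0 0 0 80"

```text
time_s: 6.97
tcp_pos: [0.6645, 0.1361, 0.0744]
ee_rot: [[-0.173, -0.985, -0.0], [-0.985, 0.173, -0.0], [0.0, 0.0, -1.0]]
wrist_force: [-0.3, -0.5, -0.2]
gripper_width: 0.774
gripper_force: 0.0
```

Call:
servo_tool --pt "0 0 0.3 0 80" --pt "0 0 1.3 0 80" --pt "0 0 2.6 0 87" --pt "0 0 3.9 0 87" --pt "0 0 5.2 0 87"

```text
time_s: 7.38
tcp_pos: [0.6644, 0.136, 0.2333]
ee_rot: [[-0.173, -0.985, 0.0], [-0.985, 0.173, -0.0], [0.0, -0.0, -1.0]]
wrist_force: [1.0, 0.8, -0.4]
gripper_width: 0.987
gripper_force: 0.0
```

Call:
servo_tool --pt "-0.7 -0.9 0.1 0.12 87" --pt "-1.4 -1.8 0.2 0.24 87" --pt "-2.1 -2.7 0.2 0.36 87" --pt "-2.8 -3.6 0.2 0.48 87" --pt "-3.5 -4.5 0.2 0.6 87"

```text
time_s: 7.8
tcp_pos: [0.5584, 0.0001, 0.2377]
ee_rot: [[0.419, -0.908, 0.001], [-0.908, -0.419, 0.0], [0.0, -0.001, -1.0]]
wrist_force: [0.9, 0.4, 0.1]
gripper_width: 0.998
gripper_force: 0.0
```

Call:
servo_tool --pt "-0.7 -0.9 0 0.12 87" --pt "-1.4 -1.8 0 0.24 87" --pt "-2.1 -2.7 0 0.36 87" --pt "-2.8 -3.6 0 0.48 87" --pt "-3.5 -4.5 0 0.6 87"

```text
time_s: 8.22
tcp_pos: [0.4534, -0.1349, 0.2377]
ee_rot: [[0.859, -0.513, 0.001], [-0.513, -0.859, -0.0], [0.001, -0.001, -1.0]]
wrist_force: [0.6, 0.2, 0.3]
gripper_width: 1.001
gripper_force: 0.0
```

Call:
servo_tool --pt "-0.8 -1 0 0.095 87" --pt "-1.6 -2 0 0.095 87" --pt "-2.4 -3 0 0.095 87" --pt "-3.1 -4 0 0.095 87" --pt "-3.5 -4.6 0 0.095 87"

```text
time_s: 8.63
tcp_pos: [0.3474, -0.2736, 0.2378]
ee_rot: [[0.9, -0.436, 0.001], [-0.436, -0.9, -0.001], [0.001, 0.0, -1.0]]
wrist_force: [0.5, 0.5, -0.0]
gripper_width: 1.003
gripper_force: 0.0
```

```bash
python3 - <<'E'
from m import *
s=r.sense(); print(s['tcp_pos'],s['joints'])
a=cap('top','t2'); b=cap('wrist','w2'); pickle.dump(b,open('w2.pkl','wb'))
blob(a,(100,150,60),(125,255,255),(205,115,240,160),.034,'blue')
A=np.array(a['pixels'])[95:215,180:340]; B=np.array(b['pixels'])
cv2.imwrite('pics/c4.png',np.hstack([cv2.resize(A,(400,300)),cv2.resize(B,(400,300))])[:,:,::-1])
E
```

```text
[ 0.34740075 -0.27355822  0.23783675] [-1.70199317e+01  3.94613755e+00 -2.38831721e+01  2.04892257e-02
 -6.21035092e+01  8.11434744e+01]
blue px [224.2 144. ] 426 ctr [0.6501 0.1265] rect [661.5 132.9] [84.  88.1] 80.3
```

View pics/c4.png

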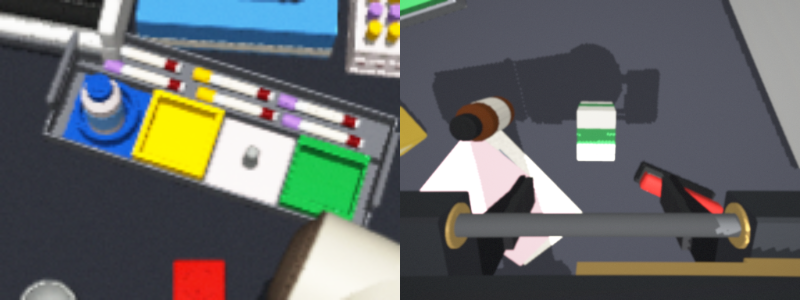

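Bottle stands upright in the blue well (left crop, ~(100,105)). The wrist view shows the carton squared to the fingers at (597,130) and the amber bottle to the left at (480,118). I'll check the offset and the clearance to the amber bottle.

```bash
python3 - <<'E'
from m import *
b=pickle.load(open('w2.pkl','rb')); print(b['T'].round(3).tolist())
blob(b,(50,80,40),(85,255,255),(220,155,290,190),.08,'stripe')
blob(b,(0,0,0),(180,255,45),(50,140,112,185),.111,'ambercap')
print('amber top',ray(c,[(311,230)],.111).round(3))
S=np.array(r.sense()['ee_rot'])
A=np.array([.346,-.2745]); 
for p in ([.42,-.16],): print(S[:2,:2].T@(ray(c,[(311,230)],.111)[0,:2]-A))
cv2.imwrite('pics/c5.png',cv2.resize(np.array(b['pixels'])[100:240,180:330],(600,560))[:,:,::-1])
E
```

```text
[[-0.439, -0.857, -0.269, 0.42], [-0.899, 0.419, 0.129, -0.311], [0.002, 0.299, -0.954, 0.384], [0.0, 0.0, 0.0, 1.0]]
stripe px [250.7 173.9] 934 ctr [ 0.346  -0.2739] rect [ 345.8 -273.8] [46.9 18.7] 62.7
ambercap px [ 84.1 162.2] 1063 ctr [ 0.4238 -0.1567] rect [ 423.5 -156.4] [34.3 26.6] 83.3
amber top [[ 0.422 -0.151  0.111]]
[ 0.01398773 -0.14465242]
```

View pics/c5.png

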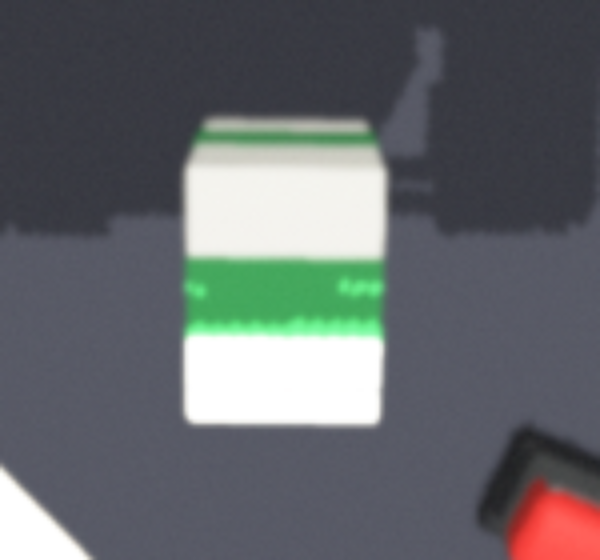

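The carton top is at (0.346,-0.274), matching both views, and the amber bottle clears the gripper body by about 22 mm. Picking it up.

Call:
servo_tool --pt "-0.04 0 -0.8 0 87" --pt "-0.04 0 -1.9 0 87" --pt "-0.04 0 -3 0 87" --pt "-0.04 0 -4 0 87" --pt "-0.04 0 -4.8 0 87"

```text
time_s: 9.15
tcp_pos: [0.3483, -0.2712, 0.0915]
ee_rot: [[0.901, -0.434, -0.001], [-0.434, -0.901, 0.0], [-0.001, -0.0, -1.0]]
wrist_force: [0.7, 0.2, -0.3]
gripper_width: 1.0
gripper_force: 0.0
```

Call:
servo_tool --pt "0 0 -0.6 0 87" --pt "0 0 -1 0 80" --pt "0 0 -1.25 0 70" --pt "0 0 -1.25 0 55" --pt "0 0 -1.25 0 40"

```text
time_s: 9.57
tcp_pos: [0.3491, -0.2718, 0.0557]
ee_rot: [[0.901, -0.434, 0.0], [-0.434, -0.901, -0.0], [0.001, 0.0, -1.0]]
wrist_force: [0.3, 0.7, 0.2]
gripper_width: 0.78
gripper_force: 0.0
```

Call:
servo_tool --pt "0 0 0 0 30" --pt "0 0 0 0 30" --pt "0 0 0 0 30" --pt "0 0 0 0 30" --pt "0 0 0 0 30"

```text
time_s: 9.98
tcp_pos: [0.349, -0.2721, 0.0562]
ee_rot: [[0.901, -0.435, 0.002], [-0.435, -0.901, -0.001], [0.002, -0.0, -1.0]]
wrist_force: [-1.5, 0.9, 6.6]
gripper_width: 0.526
gripper_force: 30.0
```

Call:
servo_tool --pt "0 0 0.3 0 30" --pt "0 0 1.2 0 30" --pt "0 0 2.3 0 30" --pt "0 0 3.5 0 30" --pt "0 0 4.5 0 30"

```text
time_s: 10.4
tcp_pos: [0.3482, -0.2718, 0.1924]
ee_rot: [[0.9, -0.435, 0.001], [-0.435, -0.9, -0.0], [0.001, -0.0, -1.0]]
wrist_force: [0.1, -0.2, -0.9]
gripper_width: 0.528
gripper_force: 30.0
```

Call:
servo_tool --pt "0.4 0.2 0 -0.08 30" --pt "1.0 0.5 0 -0.19 30" --pt "1.8 0.9 0 -0.31 30" --pt "2.6 1.3 0 -0.43 30" --pt "3.4 1.7 0 -0.55 30"

```text
time_s: 10.82
tcp_pos: [0.4508, -0.2201, 0.1902]
ee_rot: [[0.535, -0.845, -0.0], [-0.845, -0.535, 0.0], [-0.0, -0.0, -1.0]]
wrist_force: [0.8, -1.4, -1.9]
gripper_width: 0.522
gripper_force: 30.0
```

Call:
servo_tool --pt "0.7 0.35 0 -0.12 30" --pt "1.4 0.7 0 -0.24 30" --pt "2.1 1.05 0 -0.36 30" --pt "2.8 1.4 0 -0.48 30" --pt "3.5 1.75 0 -0.6 30"

```text
time_s: 11.23
tcp_pos: [0.5559, -0.1676, 0.1898]
ee_rot: [[-0.035, -0.999, -0.001], [-0.999, 0.035, 0.001], [-0.0, 0.001, -1.0]]
wrist_force: [0.2, -0.2, -0.4]
gripper_width: 0.526
gripper_force: 30.0
```

Call:
servo_tool --pt "0.6 0.3 0 -0.08 30" --pt "1.2 0.6 0 -0.142 30" --pt "1.7 0.85 0 -0.142 30" --pt "2 1 0 -0.142 30" --pt "2.07 1.02 0 -0.142 30"

```text
time_s: 11.65
tcp_pos: [0.6183, -0.1369, 0.1894]
ee_rot: [[-0.169, -0.986, -0.001], [-0.986, 0.169, 0.0], [-0.0, 0.001, -1.0]]
wrist_force: [0.7, -0.7, -1.3]
gripper_width: 0.527
gripper_force: 30.0
```

```bash
python3 - <<'E'
from m import *
s=r.sense(); print(s['tcp_pos'],s['wrist_force'])
a=cap('top','t3'); b=cap('wrist','w3'); pickle.dump(b,open('w3.pkl','wb'))
A=np.array(a['pixels'])[95:215,230:390]; B=np.array(b['pixels'])
cv2.imwrite('pics/c6.png',np.hstack([cv2.resize(A,(400,300)),cv2.resize(B,(400,300))])[:,:,::-1])
E
```

```text
[ 0.61834794 -0.13689758  0.18942096] [ 0.66570117 -0.72976494 -1.33866893]
```

View pics/c6.png

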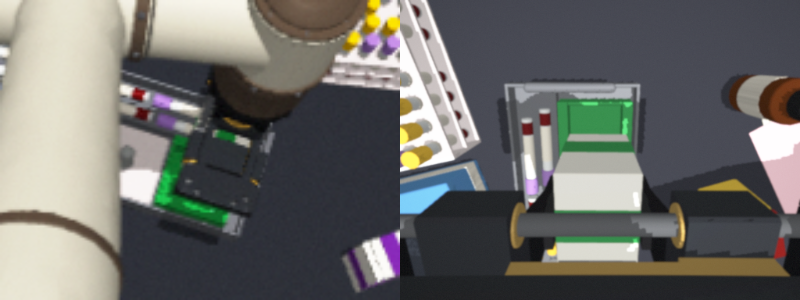

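```bash
python3 - <<'E'
from m import *
b=pickle.load(open('w3.pkl','rb'))
w=blob(b,(50,90,40),(85,255,255),(190,110,320,172),.034,'greenfar')
u=np.array([.985,-.174]);v=np.array([.174,.985]);P=w-np.array([.6185,-.1365])
print('x ext',(P@u).min(),(P@u).max(),'y min',(P@v).min())
E
```

```text
greenfar px [249.3 148.7] 4236 ctr [ 0.6156 -0.1623] rect [ 615.6 -161.5] [41.  88.6] 80.2
x ext -0.042796125356209025 0.04579714442022016 y min -0.04578180918815274
```

Green insert centre from the wrist is within 2 mm of the estimate. Lowering with a small correction.

Call:
servo_tool --pt "0.04 -0.1 -0.4 0 30" --pt "0.04 -0.1 -1.3 0 30" --pt "0.04 -0.1 -2.3 0 30" --pt "0.04 -0.1 -3.1 0 30" --pt "0.04 -0.1 -3.7 0 30"

```text
time_s: 12.17
tcp_pos: [0.6161, -0.1414, 0.0763]
ee_rot: [[-0.172, -0.985, -0.004], [-0.985, 0.172, 0.001], [0.0, 0.004, -1.0]]
wrist_force: [-0.4, -0.2, -1.6]
gripper_width: 0.526
gripper_force: 30.0
```

Call:
servo_tool --pt "0 0 -0.15 0 30" --pt "0 0 -0.27 0 30" --pt "0 0 -0.37 0 30" --pt "0 0 -0.44 0 30" --pt "0 0 -0.48 0 30"

```text
time_s: 12.58
tcp_pos: [0.6193, -0.1409, 0.066]
ee_rot: [[-0.17, -0.985, 0.002], [-0.985, 0.17, -0.0], [-0.0, -0.002, -1.0]]
wrist_force: [0.1, 0.3, -0.8]
gripper_width: 0.525
gripper_force: 30.0
```

Call:
servo_tool --pt "0 0 -0.01 0 30" --pt "0 0 -0.02 0 30" --pt "0 0 -0.03 0 30" --pt "0 0 -0.04 0 30" --pt "0 0 -0.04 0 30"

```text
time_s: 13.0
tcp_pos: [0.619, -0.1407, 0.0643]
ee_rot: [[-0.17, -0.985, 0.001], [-0.985, 0.17, -0.0], [0.0, -0.001, -1.0]]
wrist_force: [-0.2, 1.0, 2.3]
gripper_width: 0.529
gripper_force: 30.0
```

Call:
servo_tool --pt "0 0 -0.01 0 30" --pt "0 0 -0.02 0 30" --pt "0 0 -0.03 0 30" --pt "0 0 -0.03 0 30" --pt "0 0 -0.03 0 30"

```text
time_s: 13.42
tcp_pos: [0.619, -0.1406, 0.0643]
ee_rot: [[-0.17, -0.985, 0.001], [-0.985, 0.17, -0.0], [0.0, -0.001, -1.0]]
wrist_force: [-1.8, 2.0, 6.6]
gripper_width: 0.527
gripper_force: 30.0
```

Call:
servo_tool --pt "0 0 0 0 50" --pt "0 0 0 0 55" --pt "0 0 0 0 62" --pt "0 0 0 0 75" --pt "0 0 0 0 80"

```text
time_s: 13.83
tcp_pos: [0.6186, -0.1408, 0.0625]
ee_rot: [[-0.17, -0.985, -0.0], [-0.985, 0.17, -0.0], [0.0, 0.0, -1.0]]
wrist_force: [0.3, 1.1, -0.2]
gripper_width: 0.779
gripper_force: 0.0
```

Call:
servo_tool --pt "0 0 0.3 0 80" --pt "0 0 1.3 0 80" --pt "0 0 2.6 0 87" --pt "0 0 3.9 0 87" --pt "0 0 5.2 0 87"

```text
time_s: 14.25
tcp_pos: [0.6184, -0.1408, 0.2212]
ee_rot: [[-0.17, -0.985, 0.0], [-0.985, 0.17, -0.0], [0.0, -0.0, -1.0]]
wrist_force: [0.3, 0.9, 0.1]
gripper_width: 0.983
gripper_force: 0.0
```

Call:
servo_tool --pt "-0.8 0.7 0.2 0.08 87" --pt "-1.7 1.45 0.5 0.16 87" --pt "-2.6 2.2 0.7 0.24 87" --pt "-3.4 2.9 0.7 0.316 87" --pt "-4.2 3.6 0.7 0.316 87"

```text
time_s: 14.67
tcp_pos: [0.4916, -0.032, 0.2411]
ee_rot: [[0.147, -0.989, 0.002], [-0.989, -0.147, 0.0], [-0.0, -0.002, -1.0]]
wrist_force: [0.2, 0.7, 0.7]
gripper_width: 0.999
gripper_force: 0.0
```

Call:
servo_tool --pt "-0.6 0.5 0 0 87" --pt "-1 0.8 0 0 87" --pt "-1.07 0.9 0 0 87" --pt "-1.07 0.9 0 0 87" --pt "-1.07 0.9 0 0 87"

```text
time_s: 15.08
tcp_pos: [0.4612, -0.0057, 0.2405]
ee_rot: [[0.145, -0.989, 0.001], [-0.989, -0.145, 0.0], [0.0, -0.001, -1.0]]
wrist_force: [0.8, 0.2, 0.5]
gripper_width: 1.003
gripper_force: 0.0
```

```bash
python3 - <<'E'
from m import *
s=r.sense(); print(s['tcp_pos'],np.array(s['ee_rot']).round(3)[:2,1])
a=cap('side','s4'); b=cap('wrist','w4'); pickle.dump(b,open('w4.pkl','wb'))
blob(b,(0,120,50),(8,255,255),(150,90,350,290),.094,'red')
A=np.array(a['pixels'])[100:280,110:350]; B=np.array(b['pixels'])
cv2.imwrite('pics/c7.png',np.hstack([cv2.resize(A,(400,300)),cv2.resize(B,(400,300))])[:,:,::-1])
E
```

```text
[ 0.46122595 -0.00573323  0.2404516 ] [-0.989 -0.145]
red px [250.7 174.9] 3557 ctr [ 0.4625 -0.0081] rect [462.5  -7.2] [55.5 56.8] 8.2
```

View pics/c7.png

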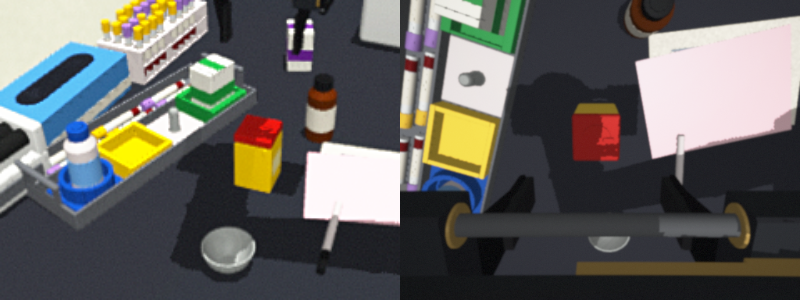

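Carton stands in the green insert and the bottle in blue. The pot's lid is centred at (0.462,-0.007) with yaw 8.2°, squared to the fingers. Grasping it.

Call:
servo_tool --pt "0.02 -0.03 -0.8 0 87" --pt "0.02 -0.03 -1.9 0 87" --pt "0.02 -0.03 -3 0 87" --pt "0.02 -0.03 -4 0 87" --pt "0.02 -0.03 -4.7 0 87"

```text
time_s: 15.6
tcp_pos: [0.4604, -0.0076, 0.096]
ee_rot: [[0.143, -0.99, -0.004], [-0.99, -0.143, -0.001], [0.0, 0.004, -1.0]]
wrist_force: [0.2, 0.6, 0.4]
gripper_width: 0.999
gripper_force: 0.0
```

Call:
servo_tool --pt "0 0 -0.5 0 87" --pt "0 0 -0.9 0 87" --pt "0 0 -1.15 0 80" --pt "0 0 -1.25 0 72" --pt "0 0 -1.25 0 64"

```text
time_s: 16.02
tcp_pos: [0.4614, -0.007, 0.0607]
ee_rot: [[0.144, -0.99, -0.001], [-0.99, -0.144, -0.001], [0.0, 0.001, -1.0]]
wrist_force: [0.2, 0.5, 1.4]
gripper_width: 0.852
gripper_force: 0.0
```

Call:
servo_tool --pt "0 0 0 0 56" --pt "0 0 0 0 50" --pt "0 0 0 0 40" --pt "0 0 0 0 40" --pt "0 0 0 0 40"

```text
time_s: 16.43
tcp_pos: [0.4622, -0.0063, 0.0622]
ee_rot: [[0.145, -0.989, 0.003], [-0.989, -0.145, 0.001], [-0.0, -0.003, -1.0]]
wrist_force: [-0.5, -0.3, 2.4]
gripper_width: 0.643
gripper_force: 30.0
```

Call:
servo_tool --pt "0 0 0.3 0 40" --pt "0 0 1.1 0 40" --pt "0 0 2.2 0 40" --pt "0 0 3.3 0 40" --pt "0 0 4.3 0 40"

```text
time_s: 16.85
tcp_pos: [0.4604, -0.0068, 0.1924]
ee_rot: [[0.144, -0.99, -0.0], [-0.99, -0.144, 0.0], [-0.0, 0.0, -1.0]]
wrist_force: [1.0, 0.6, -1.7]
gripper_width: 0.642
gripper_force: 30.0
```

Call:
servo_tool --pt "0.3 0.08 0.1 -0.04 40" --pt "1 0.28 0.2 -0.1 40" --pt "1.8 0.5 0.2 -0.18 40" --pt "2.7 0.74 0.2 -0.26 40" --pt "3.6 0.98 0.2 -0.316 40"

```text
time_s: 17.27
tcp_pos: [0.5693, 0.0229, 0.1969]
ee_rot: [[-0.174, -0.985, -0.001], [-0.985, 0.174, 0.0], [-0.0, 0.001, -1.0]]
wrist_force: [1.0, -0.3, -1.3]
gripper_width: 0.644
gripper_force: 30.0
```

Call:
servo_tool --pt "0.9 0.24 0 0 40" --pt "1.7 0.46 0 0 40" --pt "2.3 0.62 0 0 40" --pt "2.6 0.7 0 0 40" --pt "2.67 0.72 0 0 40"

```text
time_s: 17.68
tcp_pos: [0.6497, 0.0447, 0.1956]
ee_rot: [[-0.17, -0.985, -0.002], [-0.985, 0.17, -0.0], [0.0, 0.002, -1.0]]
wrist_force: [0.7, -0.6, -1.6]
gripper_width: 0.64
gripper_force: 30.0
```

```bash
python3 - <<'E'
from m import *
s=r.sense(); print(s['tcp_pos'],np.array(s['ee_rot']).round(3)[:2,1],s['wrist_force'])
b=cap('wrist','w5'); pickle.dump(b,open('w5.pkl','wb')); a=cap('side','s5')
w=blob(b,(20,130,100),(35,255,255),(170,100,340,200),.034,'yellow far')
u=np.array([.985,-.174]);v=np.array([.174,.985]);P=w-np.array([.650,.0448])
print('x ext',(P@u).min(),(P@u).max(),'y min',(P@v).min())
A=np.array(a['pixels'])[60:240,110:350]; B=np.array(b['pixels'])
cv2.imwrite('pics/c8.png',np.hstack([cv2.resize(A,(400,300)),cv2.resize(B,(400,300))])[:,:,::-1])
E
```

```text
[0.64974676 0.04468249 0.19555362] [-0.985  0.17 ] [ 0.70546915 -0.59352876 -1.63965687]
yellow far px [250.3 162.7] 7063 ctr [0.649  0.0341] rect [647.   35.1] [ 72.  103.1] 80.1
x ext -0.05290115654766845 0.050268266727718065 y min -0.04610936778936717
```

View pics/c8.png

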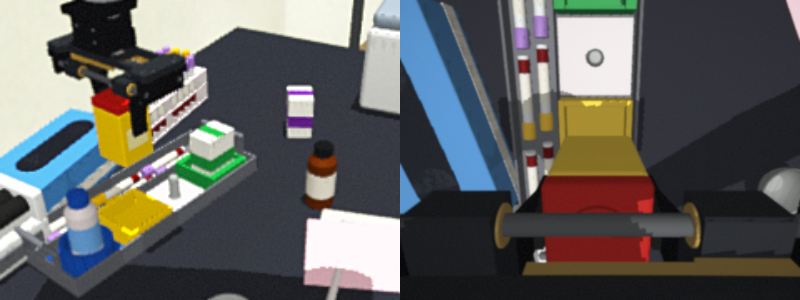

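Pot hangs upright over the yellow insert, with the tray's white post visible at (594,57). Lowering.

Call:
servo_tool --pt "0 -0.04 -0.4 0 40" --pt "0 -0.04 -1.3 0 40" --pt "0 -0.04 -2.3 0 40" --pt "0 -0.04 -3.1 0 40" --pt "0 -0.04 -3.7 0 40"

```text
time_s: 18.2
tcp_pos: [0.6465, 0.0425, 0.0836]
ee_rot: [[-0.171, -0.985, -0.004], [-0.985, 0.171, -0.0], [0.001, 0.004, -1.0]]
wrist_force: [-0.8, 0.0, -1.8]
gripper_width: 0.643
gripper_force: 30.0
```

Call:
servo_tool --pt "0 0 -0.15 0 40" --pt "0 0 -0.27 0 40" --pt "0 0 -0.37 0 40" --pt "0 0 -0.44 0 40" --pt "0 0 -0.48 0 40"

```text
time_s: 18.62
tcp_pos: [0.6499, 0.0433, 0.0722]
ee_rot: [[-0.17, -0.985, 0.002], [-0.985, 0.17, 0.001], [-0.001, -0.002, -1.0]]
wrist_force: [0.2, -0.0, -1.9]
gripper_width: 0.639
gripper_force: 30.0
```

Call:
servo_tool --pt "0 0 -0.01 0 40" --pt "0 0 -0.02 0 40" --pt "0 0 -0.03 0 40" --pt "0 0 -0.04 0 40" --pt "0 0 -0.05 0 40"

```text
time_s: 19.03
tcp_pos: [0.6495, 0.0433, 0.0702]
ee_rot: [[-0.17, -0.985, 0.001], [-0.985, 0.17, -0.0], [-0.0, -0.001, -1.0]]
wrist_force: [-1.9, 0.1, 4.0]
gripper_width: 0.644
gripper_force: 30.0
```

Call:
servo_tool --pt "0 0 0 0 40" --pt "0 0 0 0 40" --pt "0 0 -0.01 0 40" --pt "0 0 -0.02 0 40" --pt "0 0 -0.02 0 40"

```text
time_s: 19.45
tcp_pos: [0.6496, 0.0432, 0.0702]
ee_rot: [[-0.17, -0.985, 0.001], [-0.985, 0.17, -0.0], [-0.0, -0.001, -1.0]]
wrist_force: [-2.3, 0.3, 6.0]
gripper_width: 0.641
gripper_force: 30.0
```

Call:
servo_tool --pt "0 0 0 0 60" --pt "0 0 0 0 64" --pt "0 0 0 0 70" --pt "0 0 0 0 78" --pt "0 0 0 0 84"

```text
time_s: 19.87
tcp_pos: [0.6492, 0.0431, 0.0684]
ee_rot: [[-0.17, -0.985, -0.0], [-0.985, 0.17, -0.0], [0.0, 0.0, -1.0]]
wrist_force: [-0.2, 1.3, 0.1]
gripper_width: 0.871
gripper_force: 0.0
```

Call:
servo_tool --pt "0 0 0.2 0 84" --pt "0 0 1.2 0 84" --pt "0 0 2.5 0 87" --pt "0 0 3.8 0 87" --pt "0 0 5.1 0 87"

```text
time_s: 20.28
tcp_pos: [0.649, 0.043, 0.2239]
ee_rot: [[-0.17, -0.985, -0.0], [-0.985, 0.17, -0.0], [0.0, 0.0, -1.0]]
wrist_force: [0.1, -0.5, 0.9]
gripper_width: 0.995
gripper_force: 0.0
```

Call:
servo_tool --pt "-0.9 0.8 0.2 0 87" --pt "-1.8 1.6 0.4 0 87" --pt "-2.8 2.45 0.4 0 87" --pt "-3.8 3.3 0.4 0 87" --pt "-4.8 4.2 0.4 0 87"

```text
time_s: 20.7
tcp_pos: [0.5039, 0.1697, 0.2345]
ee_rot: [[-0.171, -0.985, 0.001], [-0.985, 0.171, 0.001], [-0.001, -0.001, -1.0]]
wrist_force: [0.6, 0.2, 0.4]
gripper_width: 1.0
gripper_force: 0.0
```

Call:
servo_tool --pt "-1 0.85 0 0 87" --pt "-2 1.75 0 0 87" --pt "-3 2.6 0 0 87" --pt "-3.9 3.45 0 0 87" --pt "-4.5 4 0 0 87"

```text
time_s: 21.12
tcp_pos: [0.3682, 0.2906, 0.2347]
ee_rot: [[-0.168, -0.986, 0.001], [-0.986, 0.168, 0.001], [-0.002, -0.0, -1.0]]
wrist_force: [0.6, 0.7, 0.2]
gripper_width: 1.003
gripper_force: 0.0
```

Call:
servo_tool --pt "-0.17 0.1 0 0 87" --pt "-0.17 0.1 0 0 87" --pt "-0.17 0.1 0 0 87" --pt "-0.17 0.1 0 0 87" --pt "-0.17 0.1 0 0 87"

```text
time_s: 21.53
tcp_pos: [0.366, 0.2914, 0.2338]
ee_rot: [[-0.172, -0.985, -0.0], [-0.985, 0.172, -0.0], [0.0, 0.0, -1.0]]
wrist_force: [-0.1, 0.2, 0.7]
gripper_width: 1.0
gripper_force: 0.0
```

```bash
python3 - <<'E'
from m import *
s=r.sense(); print(s['tcp_pos'],np.array(s['ee_rot']).round(3)[:2,1])
b=cap('wrist','w6'); pickle.dump(b,open('w6.pkl','wb')); a=cap('top','t6')
blob(b,(5,60,20),(22,255,255),(200,120,310,230),.05,'core')
w5=pickle.load(open('w5.pkl','rb'))
print('post',ray(w5,[(248.5,73)],.047),'post top cam',ray(c,[(281,156.5)],.047))
A=np.array(a['pixels'])[95:215,180:340]; B=np.array(b['pixels'])
cv2.imwrite('pics/c9.png',np.hstack([cv2.resize(A,(400,300)),cv2.resize(B,(400,300))])[:,:,::-1])
E
```

```text
[0.36598449 0.29141895 0.2337888 ] [-0.985  0.172]
core px [252.5 171.3] 722 ctr [0.366  0.2953] rect [365.2 291.2] [40.  40.1] 80.0
post [[ 0.63663938 -0.0450081   0.047     ]] post top cam [[ 0.63247084 -0.04699192  0.047     ]]
```

View pics/c9.png

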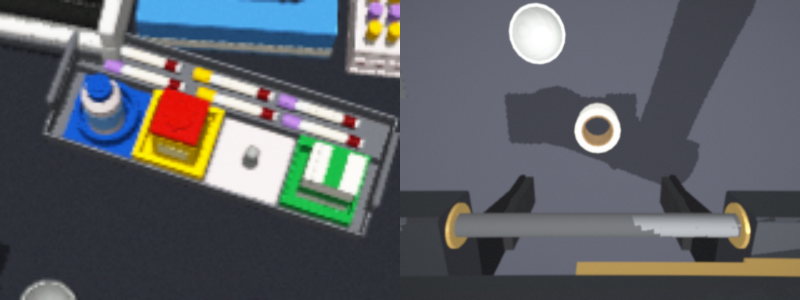

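Pot, bottle and carton all stand in their inserts, and the tape ring (597,127) is centred under the tool. Grasping the tape.

Call:
servo_tool --pt "0 0 -0.8 0 87" --pt "0 0 -1.9 0 87" --pt "0 0 -3.1 0 87" --pt "0 0 -4.3 0 87" --pt "0 0 -5.2 0 87"

```text
time_s: 22.05
tcp_pos: [0.365, 0.2907, 0.0755]
ee_rot: [[-0.172, -0.985, -0.001], [-0.985, 0.172, -0.002], [0.002, 0.001, -1.0]]
wrist_force: [-0.6, 0.2, 0.6]
gripper_width: 1.003
gripper_force: 0.0
```

Call:
servo_tool --pt "0 0 -0.6 0 87" --pt "0 0 -1.0 0 85" --pt "0 0 -1.25 0 80" --pt "0 0 -1.33 0 74" --pt "0 0 -1.33 0 66"

```text
time_s: 22.47
tcp_pos: [0.3655, 0.292, 0.0377]
ee_rot: [[-0.171, -0.985, -0.0], [-0.985, 0.171, -0.001], [0.001, 0.0, -1.0]]
wrist_force: [0.5, 0.3, -0.1]
gripper_width: 0.851
gripper_force: 0.0
```

Call:
servo_tool --pt "0 0 0 0 60" --pt "0 0 0 0 52" --pt "0 0 0 0 45" --pt "0 0 0 0 45" --pt "0 0 0 0 45"

```text
time_s: 22.88
tcp_pos: [0.3657, 0.2927, 0.0389]
ee_rot: [[-0.17, -0.985, 0.001], [-0.985, 0.17, 0.002], [-0.002, -0.001, -1.0]]
wrist_force: [0.4, 0.0, 5.4]
gripper_width: 0.673
gripper_force: 30.0
```

Call:
servo_tool --pt "0 0 0.3 0 45" --pt "0 0 1.3 0 45" --pt "0 0 2.6 0 45" --pt "0 0 3.9 0 45" --pt "0 0 5 0 45"

```text
time_s: 23.3
tcp_pos: [0.3651, 0.292, 0.191]
ee_rot: [[-0.17, -0.985, 0.001], [-0.985, 0.17, 0.001], [-0.001, -0.001, -1.0]]
wrist_force: [0.4, 1.0, -1.5]
gripper_width: 0.672
gripper_force: 30.0
```

Call:
servo_tool --pt "0.4 -0.5 0.1 0 45" --pt "1.1 -1.4 0.2 0 45" --pt "1.8 -2.3 0.2 0 45" --pt "2.6 -3.3 0.2 0 45" --pt "3.4 -4.3 0.2 0 45"

```text
time_s: 23.72
tcp_pos: [0.4674, 0.1618, 0.1947]
ee_rot: [[-0.169, -0.986, 0.0], [-0.986, 0.169, 0.001], [-0.001, -0.0, -1.0]]
wrist_force: [0.9, 0.3, -0.7]
gripper_width: 0.676
gripper_force: 30.0
```

Call:
servo_tool --pt "0.8 -1 0 0 45" --pt "1.6 -2 0 0 45" --pt "2.4 -3 0 0 45" --pt "3.2 -4 0 0 45" --pt "4 -5 0 0 45"

```text
time_s: 24.13
tcp_pos: [0.5876, 0.0114, 0.1943]
ee_rot: [[-0.17, -0.985, -0.001], [-0.985, 0.17, 0.0], [-0.0, 0.001, -1.0]]
wrist_force: [1.2, 2.1, -1.7]
gripper_width: 0.671
gripper_force: 30.0
```

Call:
servo_tool --pt "0.7 -0.85 0 0 45" --pt "1.2 -1.5 0 0 45" --pt "1.45 -1.8 0 0 45" --pt "1.57 -1.95 0 0 45" --pt "1.57 -1.95 0 0 45"

```text
time_s: 24.55
tcp_pos: [0.6341, -0.0458, 0.1936]
ee_rot: [[-0.171, -0.985, -0.001], [-0.985, 0.171, 0.0], [0.0, 0.001, -1.0]]
wrist_force: [-0.2, 1.2, -0.7]
gripper_width: 0.67
gripper_force: 30.0
```

Call:
servo_tool --pt "0 0 -0.4 0 45" --pt "0 0 -1.1 0 45" --pt "0 0 -1.8 0 45" --pt "0 0 -2.3 0 45" --pt "0 0 -2.5 0 45"

```text
time_s: 24.97
tcp_pos: [0.6318, -0.0438, 0.1167]
ee_rot: [[-0.169, -0.986, -0.005], [-0.986, 0.169, 0.0], [0.001, 0.005, -1.0]]
wrist_force: [-0.6, -0.1, -0.9]
gripper_width: 0.67
gripper_force: 30.0
```

```bash
python3 - <<'E'
from m import *
s=r.sense(); print(s['tcp_pos'],s['wrist_force'])
b=cap('wrist','w7'); pickle.dump(b,open('w7.pkl','wb')); a=cap('side','s7'); pickle.dump(a,open('s7.pkl','wb'))
A=np.array(a['pixels'])[100:220,130:290]; B=np.array(b['pixels'])
cv2.imwrite('pics/c10.png',np.hstack([cv2.resize(A,(400,300)),cv2.resize(B,(400,300))])[:,:,::-1])
E
```

```text
[ 0.63184186 -0.04378949  0.11674044] [-0.6484381  -0.1064167  -0.89421585]
```

View pics/c10.png

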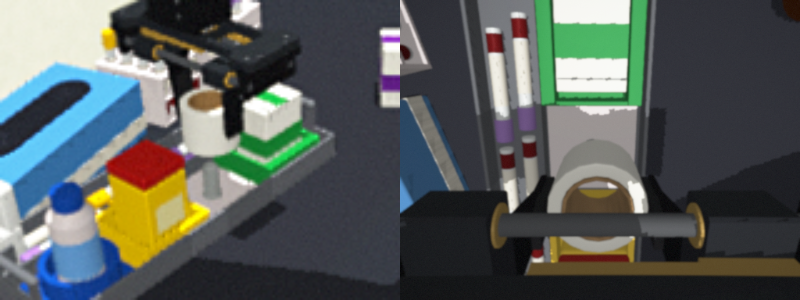

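Tape hangs directly above the post (side crop: tape (210,125), post (211,178)). Lowering over it.

Call:
servo_tool --pt "0 0 -0.25 0 45" --pt "0 0 -0.5 0 45" --pt "0 0 -0.75 0 45" --pt "0 0 -1 0 45" --pt "0 0 -1.25 0 45"

```text
time_s: 25.48
tcp_pos: [0.6343, -0.0453, 0.0808]
ee_rot: [[-0.17, -0.985, 0.0], [-0.985, 0.17, 0.0], [-0.0, -0.0, -1.0]]
wrist_force: [1.5, -0.2, -1.0]
gripper_width: 0.671
gripper_force: 30.0
```

Call:
servo_tool --pt "0 0 -0.25 0 45" --pt "0 0 -0.5 0 45" --pt "0 0 -0.7 0 45" --pt "0 0 -0.85 0 45" --pt "0 0 -0.95 0 45"

```text
time_s: 25.9
tcp_pos: [0.6341, -0.0454, 0.0521]
ee_rot: [[-0.17, -0.985, -0.001], [-0.985, 0.17, -0.0], [0.0, 0.001, -1.0]]
wrist_force: [-0.3, 0.3, -0.6]
gripper_width: 0.67
gripper_force: 30.0
```

Call:
servo_tool --pt "0 0 -0.06 0 45" --pt "0 0 -0.11 0 45" --pt "0 0 -0.15 0 45" --pt "0 0 -0.18 0 45" --pt "0 0 -0.2 0 45"

```text
time_s: 26.32
tcp_pos: [0.6345, -0.0453, 0.0471]
ee_rot: [[-0.17, -0.985, 0.001], [-0.985, 0.17, 0.0], [-0.0, -0.0, -1.0]]
wrist_force: [-0.6, 0.8, -0.7]
gripper_width: 0.67
gripper_force: 30.0
```

Call:
servo_tool --pt "0 0 -0.01 0 45" --pt "0 0 -0.02 0 45" --pt "0 0 -0.03 0 45" --pt "0 0 -0.04 0 45" --pt "0 0 -0.04 0 45"

```text
time_s: 26.73
tcp_pos: [0.6344, -0.0454, 0.0469]
ee_rot: [[-0.17, -0.985, 0.001], [-0.985, 0.17, -0.0], [0.0, -0.001, -1.0]]
wrist_force: [-2.2, 0.1, 5.4]
gripper_width: 0.672
gripper_force: 30.0
```

Call:
servo_tool --pt "0 0 0 0 60" --pt "0 0 0 0 63" --pt "0 0 0 0 66" --pt "0 0 0 0 68" --pt "0 0 0 0 68"

```text
time_s: 27.15
tcp_pos: [0.6343, -0.0453, 0.0455]
ee_rot: [[-0.17, -0.985, -0.0], [-0.985, 0.17, -0.0], [0.0, 0.0, -1.0]]
wrist_force: [-0.6, 1.0, 0.5]
gripper_width: 0.77
gripper_force: 0.0
```

Call:
servo_tool --pt "0 0 0.15 0 68" --pt "0 0 0.6 0 68" --pt "0 0 1.4 0 72" --pt "0 0 2.6 0 80" --pt "0 0 3.8 0 80"

```text
time_s: 27.57
tcp_pos: [0.6336, -0.0455, 0.1602]
ee_rot: [[-0.17, -0.985, -0.003], [-0.985, 0.17, -0.001], [0.001, 0.003, -1.0]]
wrist_force: [0.9, -0.0, -0.4]
gripper_width: 0.887
gripper_force: 0.0
```

Call:
servo_tool --pt "-0.5 0 1 0 80" --pt "-1.3 0 2 0 80" --pt "-2.3 0 2.5 0 80" --pt "-3.4 0 2.5 0 80" --pt "-4.5 0 2.5 0 80"

```text
time_s: 27.98
tcp_pos: [0.4986, -0.0453, 0.2363]
ee_rot: [[-0.17, -0.985, 0.003], [-0.985, 0.17, 0.001], [-0.001, -0.003, -1.0]]
wrist_force: [-0.3, 1.1, -0.1]
gripper_width: 0.915
gripper_force: 0.0
```

```bash
python3 - <<'E'
from m import *
s=r.sense(); print(s['tcp_pos'],s['wrist_force'],s['time_s'])
b=cap('side'); a=cap('top')
A=np.array(a['pixels'])[95:275,160:400]; B=np.array(b['pixels'])[90:270,110:350]
cv2.imwrite('pics/c11.png',np.hstack([cv2.resize(A,(400,300)),cv2.resize(B,(400,300))])[:,:,::-1])
E
```

```text
[ 0.49859051 -0.04529251  0.2362853 ] [-0.34392957  1.13195562 -0.08286432] 27.9833
```

View pics/c11.png

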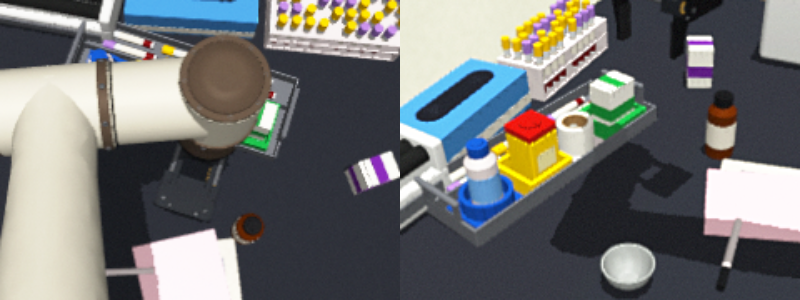

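The side view shows all four items upright and down in their inserts (bottle (485,180), pot (530,150), tape (575,130), carton (612,95)), and the amber bottle and purple carton look undisturbed. Handing in.

Call:
servo_tool --pt "0 0 0 0 80" --pt "0 0 0 0 80" --pt "0 0 0 0 80" --pt "0 0 0 0 80" --pt "0 0 0 0 80"

```text
time_s: 28.5
tcp_pos: [0.5, -0.0453, 0.2343]
ee_rot: [[-0.17, -0.985, -0.001], [-0.985, 0.17, -0.0], [0.0, 0.001, -1.0]]
wrist_force: [0.9, -0.8, -0.4]
gripper_width: 0.922
gripper_force: 0.0
```

```bash
python3 -c "
from station import r
print(r.finish_job())"
```

```text
the job is handed in; nothing more can be done
None
```

The job is handed in at about 28.5 s: disinfectant, swab carton, sharps pot and tape roll stand upright, down and released in their inserts, placed in the order asked, and the amber bottle and purple carton were never touched; no verdict was returned.

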